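# Clamp the long sleeve in the pipe vise

### The job

Swing the pipe vise's clamp lever fully open; then lift the longer of the two steel pipe sleeves up and off its peg and lay it gently in the V-cradle of the vise, centred and lying flat along it; then swing the clamp lever shut so that its pad rests on the sleeve. Leave the shorter sleeve hanging where it is and do not knock or shift anything else on the bench.

Things in the scene. Friction and masses are not known exactly. Their poses are not given: they have to be found in the camera images.
- vise: pipe vise, fixed: grey base plate 150 (x) x 190 (y) x 18 mm with a steel V-cradle along its x (116 mm long, 42 mm wide, flanks at 45 degrees, upper edges 66 mm above the bench). On its +y side two fork cheeks, 132 mm tall, carry the clamp lever. Origin: on the bench under the middle of the cradle; z up
- seat (a point): where the centre of a sleeve lies when it is laid in the V-cradle: over the vise's origin, 79 mm above the bench; x along the cradle, axes as the vise's
- hinge (a point): hinge point of the clamp lever, at (-38, 60, 118) mm in the vise's frame, axes as the vise's; hinge axis along x. The lever is a rigid right-angled crank in the y-z plane through this point: a flat clamp arm (20 mm wide in x, 14 mm thick, tip 98 mm from the hinge, rubber pad under it at 60 mm) and a round handle (grip 23 mm thick, end 106 mm from the hinge)
- clamp (a joint): angle of the clamp lever (rad); stays where left (0.25 N m). At 0, shut: arm level across the cradle to the vise's -y, pad just on a sleeve lying there, handle straight up. Grows as it opens: arm rises, handle swings down to +y; at 1.57 the arm is upright, the handle level to +y; stop at 1.6. With the cradle empty it can sink to -0.2
- stand: wooden hook stand, fixed: back board 170 mm wide, 181 mm tall, with two steel pegs (10 mm diameter, axes 165 mm above the bench, at y = +-55 mm) from the board's face at x = +90 mm to x = -83 mm, where the end turns up to 182 mm above the bench. A sleeve hangs on each. Origin: on the bench under the middle between the sleeves; pegs point to its -x; z up
- long_sleeve: the longer steel pipe sleeve: plain tube, 130 mm long, 48 mm outside, 40 mm inside, about 0.5 kg, hanging level with a peg of the stand through its bore. Origin: the middle of its axis (150 mm above the bench as it hangs); x along the tube
- short_sleeve: the shorter steel pipe sleeve on the other peg: same tube, 80 mm long; origin the middle of its axis; x along the tube
- glue: white glue bottle, upright, 56 mm diameter, 150 mm tall; stands beyond the vise. Origin: centre of its underside
- jar: glass jar with steel cap, upright, 66 mm diameter, 85 mm tall; stands beside the vise, on the side away from the hinge. Origin: centre of its underside
- spray: spray tin, upright, 60 mm diameter, 190 mm tall; stands behind the stand's back board. Origin: centre of its underside
- offcut: wooden offcut, 45 x 120 x 30 mm high, lying on the bench under the pegs. Origin: centre of its underside
- paint_tin: paint tin, upright, 104 mm diameter, 120 mm tall, beyond the middle of the bench. Origin: centre of its underside
- tape: tape measure standing on edge, 70 x 32 x 66 mm high, between the robot and the middle of the bench. Origin: centre of its underside
- hammer: hammer lying flat near the robot, about 200 mm long, under 45 mm high. Origin: near the middle of it, on the bench

How it is judged:
By the outcome, as a careful person would: the job done as asked, in the order asked, and still so for the second after the job is handed in, with the robot touching nothing.
It also fails if it takes over 70 s, if anything falls off the work surface, if the arm or the gripper's body presses on something with over 40 N, if the wrist force passes 120 N, or if a joint passes its speed limit or range.

### The arm

A 6-joint arm with a two-finger parallel gripper is mounted at the origin on the work surface. World frame = base frame: x ahead of the robot, y to its left, z up, the work surface at z = 0. Lengths are in mm, angles in rad, forces in N, time in s.
With the tool pointing down it reaches from about 400 to 825 mm from the base axis. Payload 7 kg.
Tool frame: the origin (TCP) lies midway between the tips of the shut fingers; the grasp point (between the pads) lies 19 mm behind it (r.grasp_offset is the distance from the TCP to the grasp point, in mm); z points along the fingers, y is the line along which they close (so a half turn about z gives the same grasp; the last joint's range is limited). The gripper opens to 85 mm and grips with 20 to 120 N. Pads are 22 mm wide; open, the fingers measure 114 mm over their backs; the gripper's body (76 mm by 85 mm) begins 54 mm behind the grasp point. The pads swing forward as they close: fully open they stand 13 mm farther back than shut.
Start: joints at [-0.816, 0.359, 0.012, 0, -1.224, -0.288], TCP at [303.742, -602.774, 231.302] pointing down, gripper open.
Joint ranges: [-3.07, 3.07], [-1.43, 2.12], [-1.02, 1.25], [-3.03, 1.67], [-3.05, -0], [-3.03, 3.03]. Speed limits (rad/s): [2.39, 2.39, 3.01, 3.14, 3.14, 3.14].

### API

Orientations are given as a unit quaternion [w, x, y, z].
In Python, from rig import r, read_camera, workorder gives the robot as it stands.
- The arm moves only by the tool carry_out, never from a script. Its argument "commands" is a list that holds one entry, the list of rows, each a list of 7 numbers: the gripper's target within -1 to 1 (fully open at 1, half-way at 0, shut at -1), then the shift along the tool's x, y, z in m, then the turn, a rotation vector about the tool's x, y, z in rad. A call has 1 to 5 rows; each row shifts and turns the commanded pose from where the row before left it, along the tool's axes as they then stand; what a row does not reach is not made up. A row lasts 1/8 s, in which the tool goes at most 62.5 mm and 10.7 degrees, less where a joint would pass 70% of its speed; a pose out of reach is approached as far as the arm can. A call is refused whole if a number of a shift passes 0.0625 or a number of a turn 0.188, either way. A call with a gripper value outside its range is refused whole. The fingers move at their own pace and stop on an object; the grip force is fixed at half the most. Time passes only in rows, so rows that do not move let the fingers close. It gives the time, the measured TCP pose, the force, the opening and the grip force at its end, in the units of the state.
- r.sense(): the state, without advancing time (a new reading comes with each control period).
- read_camera(name): name is "scene" or "top"; returns a dict with "img" (400x640x3 uint8, blue, green, red), "intrinsics" (3x3 intrinsics, pixels), "extrinsics" (4x4, takes a point from camera to world coordinates). Camera axes: x right, y up, looking along -z (the intrinsics and any distortion apply to the point x, -y, -z); pixel columns grow to the right and rows downward; lengths in mm; the calibration is good to about 2 mm. A picture is of the moment at which its call begins. There is no depth.
- workorder.sign_off(): hands the job in; it is judged then, once.
The state is a dict: "t": time; "qpos": joint angles; "dq": joint speeds; "joint_torque": joint torques, N m; "tcp_pos": TCP position; "tool_rot": TCP orientation; "wrist_force": force on the tool from outside, world axes, zero at the start; "wrist_torque": the same for the moment, N m; "opening": finger opening in mm; "grasp_force": force on a finger pad.
Only numpy, scipy, OpenCV 4.12 (cv2) and the standard library are available. Lean on these libraries where they do the work, as an engineer would, in place of code of your own. Each camera call takes 0.05 s, during which the arm holds its last target. There are 200 camera calls.

## Working session

There is one attempt and no reset: what is moved stays moved. The work goes in short steps, Python scripts to look and compute and a tool call to move; the robot and the scene stay as the last step left them, time stands still between calls to the robot, and variables do not carry over. Pictures are saved under pics/ and viewed, at most 10 in all, crops included, and the job is handed in when it is done.

Besides the shell and the picture viewer there is one more tool, called after "Emit:" as a command line: name --argument value ..., lists and objects as JSON in quotes. carry_out: Moves the arm, as the interface text tells. Its arguments: {"type":"object","properties":{"commands":{"type":"array","items":{"type":"array","items":{"type":"array","items":{"type":"number"}}}}},"required":["commands"]}

```bash
ls; mkdir -p pics
python3 - <<'E'
from rig import r, read_camera
import cv2,numpy as np
for n in("scene","top"):
    c=read_camera(n); cv2.imwrite(f"pics/{n}0.png",c["img"]); print(n,c["intrinsics"],np.round(c["extrinsics"],4).tolist(),[k for k in c])
print(r.sense(),r.grasp_offset)
E
```

```text
pics
scene [[441.71630422   0.         317.07813425]
 [  0.         441.71630422 192.04475072]
 [  0.           0.           1.        ]] [[0.7621, -0.5278, 0.3751, 1008.3889], [0.6475, 0.6171, -0.4472, -553.3842], [0.0045, 0.5836, 0.812, 1065.3238], [0.0, 0.0, 0.0, 1.0]] ['img', 'intrinsics', 'extrinsics']
top [[476.33714379   0.         320.91162261]
 [  0.         476.33714379 200.65796147]
 [  0.           0.           1.        ]] [[0.0035, 0.9899, -0.142, 437.864], [-1.0, 0.0047, 0.0077, -32.8807], [0.0083, 0.1419, 0.9898, 1101.8611], [0.0, 0.0, 0.0, 1.0]] ['img', 'intrinsics', 'extrinsics']
{'t': 0.1, 'qpos': array([-8.15883904e-01,  3.59327722e-01,  1.11560676e-02, -3.03423235e-04,
       -1.22408468e+00, -2.88084822e-01]), 'dq': array([-0.00085987, -0.00168174,  0.0013171 ,  0.00114676,  0.00157632,
       -0.00071315]), 'joint_torque': array([-1.86582409e-03, -5.84761977e+01,  2.94110441e+01,  6.95453390e+00,
       -3.15706435e-03,  2.30383819e-06]), 'tcp_pos': array([ 303.56503134, -602.41456928,  230.45265845]), 'tool_rot': array([-2.39987422e-04, -2.31249771e-01,  9.72894131e-01,  7.04028759e-04]), 'wrist_force': array([-0.79883292,  0.31128155, -0.18337437]), 'wrist_torque': array([ 0.06596951, -0.02201074,  0.02050664]), 'grasp_force': 0.0, 'opening': 85.49688651073161} 18.700000000000003
```

View pics/scene0.png

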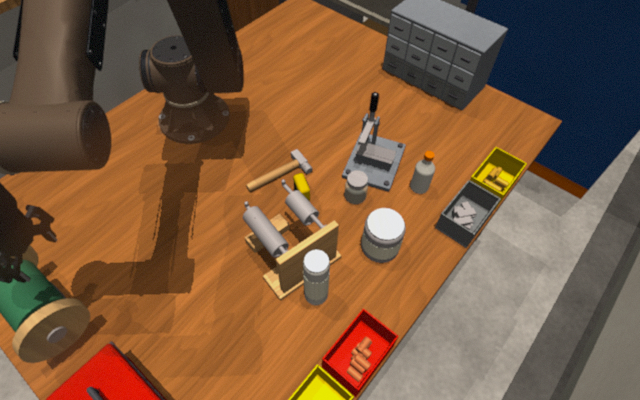

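View pics/top0.png

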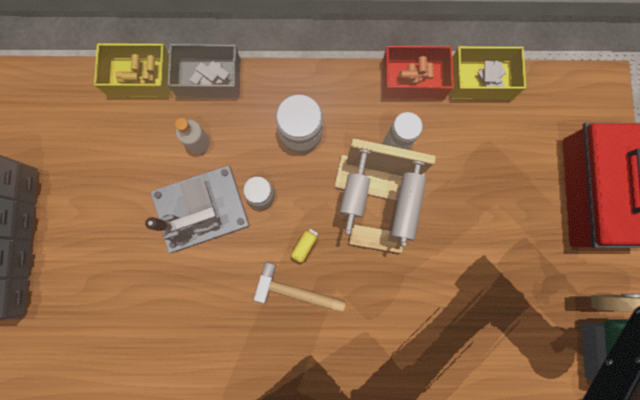

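The top view shows the vise at about (200,208), with the lever handle end at (153,224). The long sleeve is at (408,205), the short one at (356,195), the jar at (258,193) and the glue at (190,135). I'll enlarge it next.

Run:
```python
import cv2,numpy as np
t=cv2.imread("pics/top0.png"); s=cv2.imread("pics/scene0.png")
def crop(i,x,y,w,h,k,n):
    o=cv2.resize(i[y:y+h,x:x+w],None,fx=k,fy=k,interpolation=cv2.INTER_CUBIC)
    for a in range(0,w,10):
        cv2.line(o,(a*k,0),(a*k,5 if a%20 else 12),(0,0,255),1)
        if a%20==0: cv2.putText(o,str(x+a),(a*k,22),0,.4,(0,0,255),1)
    for a in range(0,h,10):
        cv2.line(o,(0,a*k),(5 if a%20 else 12,a*k),(0,0,255),1)
        if a%20==0: cv2.putText(o,str(y+a),(14,a*k+4),0,.4,(0,0,255),1)
    return o
a=crop(t,140,160,120,100,6,''); cv2.imwrite("pics/topvise.png",a)
a=crop(t,330,135,120,120,5,''); cv2.imwrite("pics/topstand.png",a)
```

```text
(no output)
```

View pics/topvise.png

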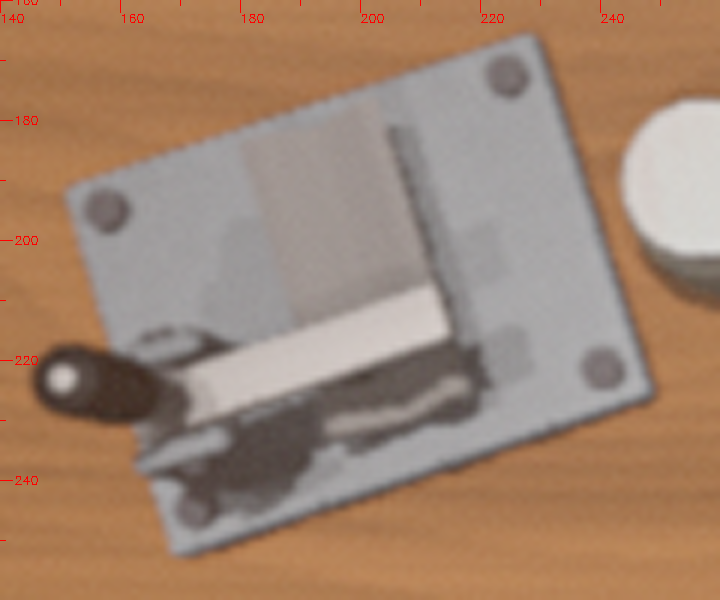

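View pics/topstand.png

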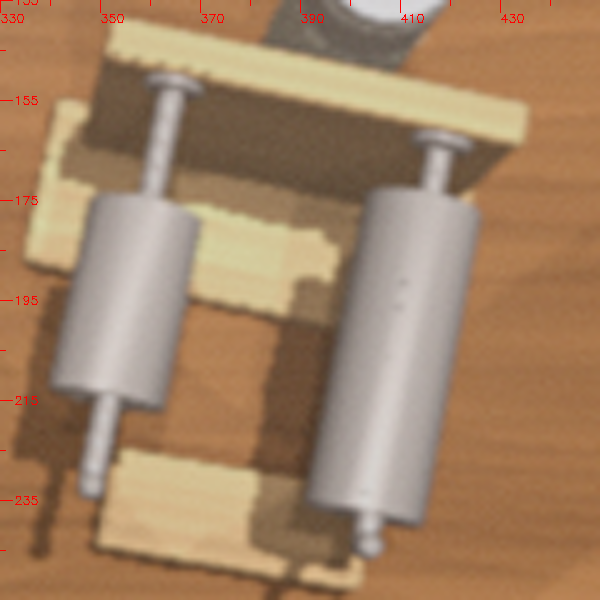

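The plate corners in the top view are (151,191.5), (227.5,165.5), (248.5,226) and (169.5,252). The handle end is at (150,223) and the arm tip at about (212.5,212). The long sleeve's ends are centred at (414.5,176) and (403,237), and its peg tip is at (403.5,244).

```bash
cat > h.py <<'E'
import numpy as np,cv2
from rig import r, read_camera
from scipy.spatial.transform import Rotation as R
from scipy.optimize import least_squares
CAM={"top":([476.337,320.912,200.658],[[0.0035,0.9899,-0.142,437.864],[-1.0,0.0047,0.0077,-32.8807],[0.0083,0.1419,0.9898,1101.8611]]),
"scene":([441.716,317.078,192.045],[[0.7621,-0.5278,0.3751,1008.3889],[0.6475,0.6171,-0.4472,-553.3842],[0.0045,0.5836,0.812,1065.3238]])}
def plane(n,u,v,z):
    (f,cx,cy),E=CAM[n];E=np.array(E);d=E[:,:3]@[(u-cx)/f,-(v-cy)/f,-1]
    return E[:,3]+d*(z-E[2,3])/d[2]
def proj(n,P):
    (f,cx,cy),E=CAM[n];E=np.array(E);p=(np.atleast_2d(P)-E[:,3])@E[:,:3]
    return np.c_[cx-f*p[:,0]/p[:,2],cy+f*p[:,1]/p[:,2]]
def frame(x,y,a,P): 
    c,s=np.cos(a),np.sin(a);P=np.atleast_2d(P).astype(float);return np.c_[x+c*P[:,0]-s*P[:,1],y+s*P[:,0]+c*P[:,1],P[:,2]]
def quat(q): return R.from_quat([q[1],q[2],q[3],q[0]])
def st():
    s=r.sense();Rm=quat(s["tool_rot"]);print("t %.2f tcp %s op %.1f gf %.1f F %s"%(s["t"],np.round(s["tcp_pos"],1),s["opening"],s["grasp_force"],np.round(s["wrist_force"],1)),"\n",np.round(Rm.as_matrix(),3).tolist(),"q",np.round(s["qpos"],2).tolist());return s,Rm
def plan(pos,Rg):
    "delta from current measured pose to target, in tool axes"
    s=r.sense();Rm=quat(s["tool_rot"]);print("d(mm)",np.round(Rm.inv().apply(np.array(pos)-s["tcp_pos"]),1),"rot",np.round((Rm.inv()*Rg).as_rotvec(),3))
E
python3 - <<'E'
from h import *
px=np.array([[151,191.5],[227.5,165.5],[248.5,226],[169.5,252]])
C=[[75,95,18],[75,-95,18],[-75,-95,18],[-75,95,18]]
f=lambda p:(proj("top",frame(p[0],p[1],p[2],C))-px).ravel()
s=least_squares(f,[430,250,0.2],x_scale=[1,1,.01]);print("vise",s.x,np.round(s.fun,1));v=s.x
def lev(t):
    c,n=np.cos(t),np.sin(t)
    return [[-38,60+106*n,118+106*c],[-38,60-98*c+7*n,118+98*n+7*c]]
for t in(-.2,-.1,0,.1,.2,.3,.5): print(t,np.round(proj("top",frame(*v,lev(t))),1).tolist(),np.round(proj("scene",frame(*v,lev(t))),1).tolist())
a,b=plane("top",414.5,176,152),plane("top",403,237,152);d=a-b
print("long",a,b,np.linalg.norm(d),(a+b)/2,np.arctan2(d[1],d[0]))
for n,u,w,z in(("jar",258,191,85),("peglong",403.5,244,182),("pegshort",348,233.5,182),("glue",182,125,150),("paint",300,115,120),("spray",407,126,190),("pbl",417,162,165),("pbs",364,151,165)): print(n,plane("top",u,w,z))
E
```

```text
vise [5.74089210e+02 2.37055413e+02 3.39501188e-01] [-1.  -0.2  1.4 -0.8  0.4 -0.4 -0.8  1.3]
-0.2 [[158.2, 220.6], [211.5, 214.3]] [[372.9, 96.8], [361.0, 144.0]]
-0.1 [[152.4, 222.4], [210.8, 213.6]] [[374.0, 93.9], [361.2, 141.9]]
0 [[146.8, 224.3], [209.7, 213.1]] [[375.1, 91.4], [361.5, 139.6]]
0.1 [[141.4, 226.2], [208.0, 212.8]] [[376.2, 89.2], [362.0, 136.9]]
0.2 [[136.2, 228.1], [205.9, 212.5]] [[377.1, 87.3], [362.5, 134.1]]
0.3 [[131.4, 230.0], [203.4, 212.5]] [[378.1, 85.7], [363.1, 131.1]]
0.5 [[123.0, 233.8], [196.9, 212.9]] [[379.6, 83.7], [364.6, 124.6]]
long [ 625.67270346 -230.37406173  152.        ] [ 501.63102297 -204.36438014  152.        ] 126.73926792984389 [ 563.65186321 -217.36922093  152.        ] -0.2066904939110446
jar [604.19014862  95.22264571  85.        ]
peglong [ 486.12807259 -199.63168327  182.        ]
pegshort [505.94675663 -92.62480908 182.        ]
glue [730.59150253 246.55952667 150.        ]
paint [763.42839321   4.82727603 120.        ]
spray [ 718.94073789 -210.04322038  190.        ]
pbl [ 651.82921624 -233.41391827  165.        ]
pbs [ 673.9538091  -126.79892077  165.        ]
```

```bash
cat >> h.py <<'E'
V=(574.1,237.1,0.3395)
def down(yaw): # tool x = -(cos yaw, sin yaw), z down
    return R.from_matrix(np.array([[-np.cos(yaw),-np.sin(yaw),0],[-np.sin(yaw),np.cos(yaw),0],[0,0,-1]]))
def vp(x,y,z): return frame(*V,[[x,y,z]])[0]
E
python3 - <<'E'
from h import *
Rg=down(V[2]);p=vp(-38,0,300);s,Rm=st();print(p);plan(p,Rg);print("after turn, d:",Rg.inv().apply(p-s["tcp_pos"]))
E
```

```text
t 0.10 tcp [ 303.6 -602.4  230.5] op 85.5 gf 0.0 F [-0.8  0.3 -0.2] 
 [[-0.893, -0.45, -0.001], [-0.45, 0.893, 0.001], [0.0, 0.001, -1.0]] q [-0.82, 0.36, 0.01, -0.0, -1.22, -0.29]
[538.26899093 224.44540442 300.        ]
d(mm) [-581.6  632.9  -68.7] rot [ 0.001 -0.     0.127]
after turn, d: [-496.66469137  701.50377697  -69.54734155]
```

Emit:
carry_out --commands '[[[-1,0,0,-0.05,0,0,0.127],[-1,-0.036,0.05,-0.002,0,0,0],[-1,-0.036,0.05,-0.002,0,0,0],[-1,-0.036,0.05,-0.002,0,0,0],[-1,-0.036,0.05,-0.002,0,0,0]]]'

```text
t: 0.72
tcp_pos: [372.9, -364.3, 289.1]
tool_rot: [-0.0, -0.169, 0.986, 0.0]
wrist_force: [1.7, 0.1, 0.8]
opening: -0.1
grasp_force: 0.0
```

Emit:
carry_out --commands '[[[-1,-0.036,0.05,-0.002,0,0,0],[-1,-0.036,0.05,-0.002,0,0,0],[-1,-0.036,0.05,-0.002,0,0,0],[-1,-0.036,0.05,-0.002,0,0,0],[-1,-0.036,0.05,-0.002,0,0,0]]]'

```text
t: 1.35
tcp_pos: [459.2, -68.5, 299.5]
tool_rot: [0.0, -0.169, 0.986, 0.0]
wrist_force: [1.8, -0.1, 1.2]
opening: 0.0
grasp_force: 0.0
```

Emit:
carry_out --commands '[[[-1,-0.036,0.05,-0.002,0,0,0],[-1,-0.036,0.05,0,0,0,0],[-1,-0.036,0.05,0,0,0,0],[-1,-0.036,0.05,0,0,0,0],[-1,0,0,0,0,0,0]]]'

```text
t: 1.98
tcp_pos: [528.7, 169.5, 299.8]
tool_rot: [-0.001, -0.171, 0.985, -0.0]
wrist_force: [0.2, -0.4, 0.6]
opening: 0.1
grasp_force: 0.0
```

Run:
```python
from h import *
st();plan(vp(-38,0,300),down(V[2]))
c=read_camera("scene")["img"];cv2.imwrite("pics/s1.png",cv2.resize(c[50:250,280:480],None,fx=3,fy=3,interpolation=cv2.INTER_CUBIC))
```

```text
t 1.98 tcp [528.7 169.5 299.8] op 0.1 gf 0.0 F [ 0.2 -0.4  0.6] 
 [[-0.942, -0.337, -0.002], [-0.337, 0.942, -0.001], [0.002, -0.0, -1.0]] q [0.66, 0.12, -0.14, -0.0, -1.31, -1.89]
d(mm) [-27.5  48.6  -0.3] rot [-0.    -0.002  0.004]
```

View pics/s1.png

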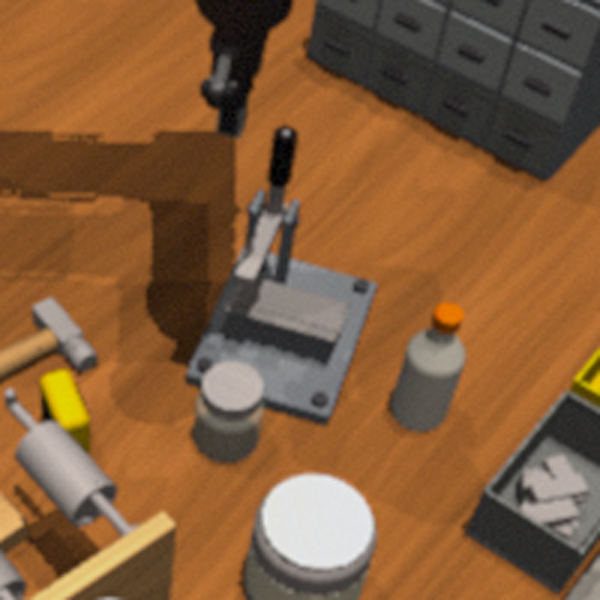

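The scene crop shows the vise undisturbed. The handle top is at scene (375,93) and the arm tip at (360,142), so the clamp angle is about -0.1, which agrees with the vise fit.

Emit:
carry_out --commands '[[[-1,-0.0275,0.0486,0,0,0,0],[-1,0,0,0,0,0,0],[-1,0,0,0.05,0,0,0],[-1,0,0,0.049,0,0,0],[-1,0,0,0,0,0,0]]]'

```text
t: 2.65
tcp_pos: [535.9, 218.4, 199.2]
tool_rot: [-0.003, -0.168, 0.986, -0.002]
wrist_force: [-0.6, 0.1, 0.7]
opening: 0.3
grasp_force: 0.0
```

Emit:
carry_out --commands '[[[-1,0,0.013,0,0,0,0],[-1,0,0.013,0,0,0,0],[-1,0,0.017,-0.002,0,0,0],[-1,0,0.017,0.001,0,0,0],[-1,0,0,0,0,0,0]]]'

```text
t: 3.28
tcp_pos: [517.5, 279.3, 203.4]
tool_rot: [0.0, -0.17, 0.985, 0.0]
wrist_force: [0.5, 0.3, 0.4]
opening: 0.2
grasp_force: 0.0
```

Run:
```python
from h import *
s,_=st();p=s["tcp_pos"]-[V[0],V[1],0];c,n=np.cos(V[2]),np.sin(V[2]);print("vise xyz",c*p[0]+n*p[1],-n*p[0]+c*p[1],p[2])
c=read_camera("scene")["img"];cv2.imwrite("pics/s2.png",cv2.resize(c[50:200,300:450],None,fx=4,fy=4,interpolation=cv2.INTER_CUBIC))
```

```text
t 3.27 tcp [517.5 279.3 203.4] op 0.2 gf 0.0 F [0.5 0.3 0.4] 
 [[-0.942, -0.335, 0.0], [-0.335, 0.942, 0.001], [-0.0, 0.001, -1.0]] q [0.83, 0.24, -0.23, -0.0, -1.11, -2.06]
vise xyz -39.28688798664122 58.64684258019527 203.427289659534
```

View pics/s2.png

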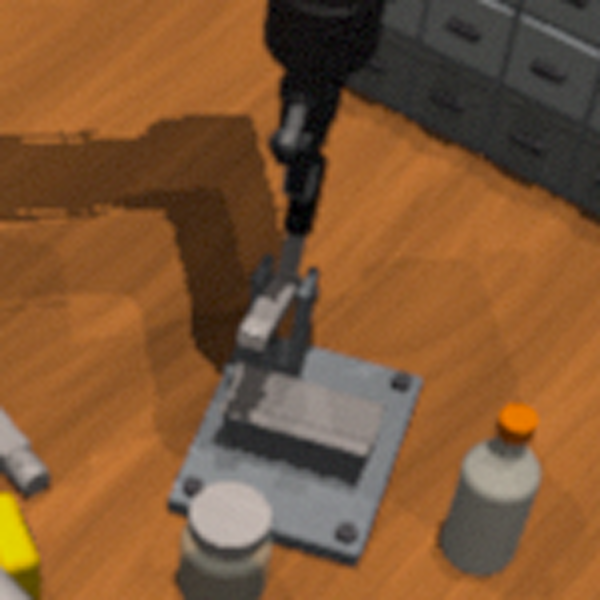

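In the crop the arm tip is at scene (362.5,132.5), so the lever has opened to about 0.25 and the push is working. I'll continue.

Emit:
carry_out --commands '[[[-1,0,0.016,0.0055,0,0,0],[-1,0,0.015,0.0085,0,0,0],[-1,0,0.0135,0.0105,0,0,0],[-1,0,0.011,0.013,0,0,0],[-1,0,0.004,0.0075,0,0,0]]]'

```text
t: 3.95
tcp_pos: [497.7, 334.6, 157.0]
tool_rot: [-0.0, -0.169, 0.986, -0.0]
wrist_force: [0.3, 1.6, 4.1]
opening: -0.2
grasp_force: 1.4
```

Emit:
carry_out --commands '[[[-1,0,0.004,0.0075,0,0,0],[-1,0,0.0045,0.012,0,0,0],[-1,0,0.0025,0.009,0,0,0],[-1,0,0,0.004,0,0,0],[-1,0,0,0.002,0,0,0]]]'

```text
t: 4.58
tcp_pos: [494.6, 344.0, 126.5]
tool_rot: [0.001, -0.17, 0.986, -0.0]
wrist_force: [-13.9, -5.1, 33.5]
opening: -0.2
grasp_force: 17.5
```

```bash
cat >> h.py <<'E'
def inv():
    s,_=st();p=s["tcp_pos"]-[V[0],V[1],0];c,n=np.cos(V[2]),np.sin(V[2]);print("vise xyz",np.round([c*p[0]+n*p[1],-n*p[0]+c*p[1],p[2]],1))
E
python3 -c "
from h import *
inv()"
```

```text
t 4.58 tcp [494.6 344.  126.5] op -0.2 gf 17.5 F [-13.9  -5.1  33.5] 
 [[-0.942, -0.334, 0.001], [-0.334, 0.942, 0.0], [-0.001, -0.0, -1.0]] q [0.93, 0.33, -0.29, 0.0, -0.95, -2.16]
vise xyz [-39.4 127.3 126.5]
```

Emit:
carry_out --commands '[[[-1,0,0,-0.02,0,0,0],[-1,0,0,-0.06,0,0,0],[-1,0,0,-0.06,0,0,0],[-1,0,0,-0.04,0,0,0],[0.4,0,0,0,0,0,0]]]'

```text
t: 5.2
tcp_pos: [495.6, 344.9, 307.3]
tool_rot: [0.002, -0.169, 0.986, 0.002]
wrist_force: [0.9, 0.0, -1.5]
opening: 16.7
grasp_force: 0.0
```

Run:
```python
from h import *
s,_=st();Rg=down(-.2);p=np.array([563.5,-216.5,290]);print(quat(s["tool_rot"]).inv().apply(p-s["tcp_pos"]))
plan(p,Rg)
for a in(-65,65): print(proj("scene",[563.5+a*.98,-216.5-a*.2,150]))
c=read_camera("scene")["img"]; a=cv2.resize(c[40:190,300:450],None,fx=4,fy=4,interpolation=cv2.INTER_CUBIC)
c0=cv2.imread("pics/scene0.png")[180:300,230:350]; cv2.imwrite("pics/s3.png",np.hstack([a[:,:400],cv2.resize(c0,(400,400))[:, :].repeat(1,0) if 0 else cv2.copyMakeBorder(cv2.resize(c0,(400,400),interpolation=cv2.INTER_CUBIC),0,200,0,0,0)]))
```

```text
t 5.20 tcp [495.6 344.9 307.3] op 16.7 gf 0.0 F [ 0.9  0.  -1.5] 
 [[-0.943, -0.333, 0.004], [-0.333, 0.943, 0.005], [-0.005, 0.003, -1.0]] q [0.93, 0.2, -0.04, 0.0, -1.33, -2.16]
[ 123.10086588 -552.02333272   14.91644615]
d(mm) [ 123.1 -552.    14.9] rot [0.004 0.004 0.54 ]
[[250.17569143 212.23188412]]
[[280.70287717 249.07553212]]
```

View pics/s3.png

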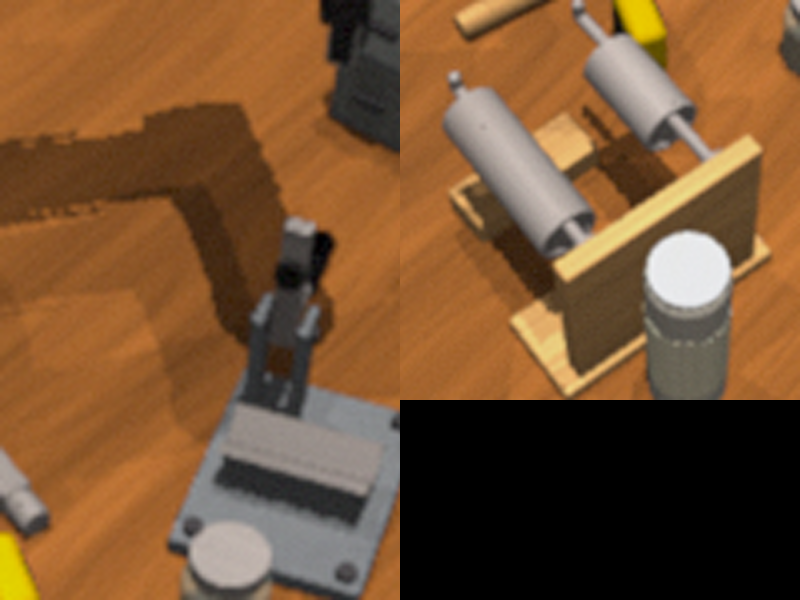

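The lever stands upright against its stop, with the arm tip at crop (298,225). The sleeve axis mid is at scene (265.9,230.2) against a predicted (265.7,230.9), so the estimate is good. Next I move over the sleeve.

Emit:
carry_out --commands '[[[1,0.0123,-0.0552,0.0015,0,0,0],[1,0.0123,-0.0552,0.0015,0,0,0],[1,0.0123,-0.0552,0.0015,0,0,0],[1,0.0123,-0.0552,0.0015,0,0,0],[1,0.0123,-0.0552,0.0015,0,0,0]]]'

```text
t: 5.88
tcp_pos: [527.7, 61.4, 294.5]
tool_rot: [-0.001, -0.169, 0.986, -0.0]
wrist_force: [0.7, 0.1, 0.5]
opening: 85.2
grasp_force: 0.0
```

Emit:
carry_out --commands '[[[1,0.0123,-0.0552,0.0015,0,0,0],[1,0.0123,-0.0552,0.0015,0,0,0],[1,0.0123,-0.0552,0.0015,0,0,0],[1,0.0123,-0.0552,0.0015,0,0,0],[1,0.0123,-0.0552,0.0015,0,0,0]]]'

```text
t: 6.5
tcp_pos: [561.8, -219.0, 286.8]
tool_rot: [-0.001, -0.169, 0.986, 0.001]
wrist_force: [1.3, 0.7, -0.2]
opening: 85.5
grasp_force: 0.0
```

Emit:
carry_out --commands '[[[1,0,0,0,0,0,0.18],[1,0,0,0,0,0,0.18],[1,0,0,0,0,0,0.18],[1,0,0,0,0,0,0],[1,0,0,0,0,0,0]]]'

```text
t: 7.12
tcp_pos: [562.3, -217.2, 287.8]
tool_rot: [-0.001, 0.098, 0.995, 0.0]
wrist_force: [0.1, -0.5, 1.0]
opening: 85.3
grasp_force: 0.0
```

Run:
```python
from h import *
st();plan([563.5,-216.5,250],down(-.2))
```

```text
t 7.12 tcp [ 562.3 -217.2  287.8] op 85.3 gf 0.0 F [ 0.1 -0.5  1. ] 
 [[-0.981, 0.195, -0.001], [0.195, 0.981, 0.0], [0.002, 0.0, -1.0]] q [-0.05, 0.21, -0.06, -0.0, -1.3, -1.72]
d(mm) [-1.1  0.9 37.8] rot [ 0.    -0.002  0.004]
```

Emit:
carry_out --commands '[[[1,-0.001,0.001,0.055,0,0,0],[1,0,0,0.055,0,0,0],[1,0,0,0.03,0,0,0],[1,0,0,0.017,0,0,0],[1,0,0,0,0,0,0]]]'

```text
t: 7.75
tcp_pos: [563.4, -216.5, 131.0]
tool_rot: [-0.001, 0.099, 0.995, -0.0]
wrist_force: [0.0, -0.1, 1.5]
opening: 85.6
grasp_force: 0.0
```

Emit:
carry_out --commands '[[[-1,0,0,0,0,0,0],[-1,0,0,0,0,0,0],[-1,0,0,0,0,0,0],[-1,0,0,0,0,0,0],[-1,0,0,0,0,0,0]]]'

```text
t: 8.38
tcp_pos: [564.6, -216.7, 133.7]
tool_rot: [0.001, 0.1, 0.995, -0.0]
wrist_force: [-1.7, 1.4, 6.4]
opening: 46.8
grasp_force: 60.8
```

Run:
```python
from h import *
st();c=read_camera("scene")["img"];print(r.sense()["wrist_torque"])
c2=read_camera("top")["img"]
a=cv2.resize(c[170:290,210:330],(400,400),interpolation=cv2.INTER_CUBIC);b=cv2.resize(c2[135:255,330:450],(400,400),interpolation=cv2.INTER_CUBIC)
cv2.imwrite("pics/g.png",np.hstack([a,b]))
```

```text
t 8.38 tcp [ 564.6 -216.7  133.7] op 46.8 gf 60.8 F [-1.7  1.4  6.4] 
 [[-0.98, 0.198, 0.003], [0.198, 0.98, -0.001], [-0.003, 0.0, -1.0]] q [-0.04, 0.32, -0.28, 0.0, -0.97, -1.73]
[ 0.37475829  0.52037366 -0.05927878]
```

View pics/g.png

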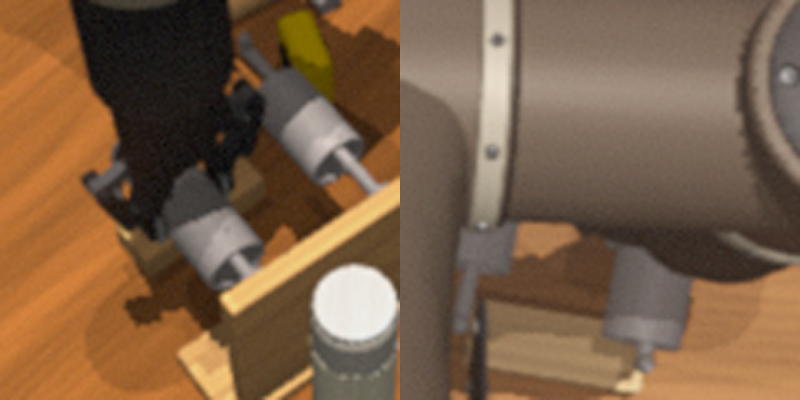

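The sleeve is gripped at mid-length (46.8 mm opening, 61 N), and the short sleeve hangs undisturbed. Now I lift 20 mm and draw it off along the peg.

Emit:
carry_out --commands '[[[-1,0,0,-0.005,0,0,0],[-1,0,0,-0.007,0,0,0],[-1,0,0,-0.007,0,0,0],[-1,0,0,0,0,0,0],[-1,0,0,0,0,0,0]]]'

```text
t: 9.1
tcp_pos: [563.6, -216.5, 150.6]
tool_rot: [-0.0, 0.1, 0.995, 0.0]
wrist_force: [0.4, 0.2, -7.0]
opening: 46.8
grasp_force: 62.4
```

Run:
```python
from h import *
st();print(r.sense()["wrist_torque"])
```

```text
t 9.10 tcp [ 563.6 -216.5  150.6] op 46.8 gf 62.4 F [ 0.4  0.2 -7. ] 
 [[-0.98, 0.199, -0.0], [0.199, 0.98, 0.0], [0.0, 0.0, -1.0]] q [-0.04, 0.31, -0.26, -0.0, -1.01, -1.73]
[-0.00754207 -0.03449647  0.03320588]
```

Emit:
carry_out --commands '[[[-1,0.01,0,0,0,0,0],[-1,0.02,0,0,0,0,0],[-1,0.025,0,0,0,0,0],[-1,0.025,0,0,0,0,0],[-1,0.015,0,0,0,0,0]]]'

```text
t: 9.72
tcp_pos: [468.9, -197.4, 150.7]
tool_rot: [-0.0, 0.1, 0.995, 0.0]
wrist_force: [1.0, -0.1, -5.5]
opening: 46.8
grasp_force: 62.5
```

Emit:
carry_out --commands '[[[-1,0.025,0,0,0,0,0],[-1,0.025,0,0,0,0,0],[-1,0.02,0,0,0,0,0],[-1,0.01,0,0,0,0,0],[-1,0,0,0,0,0,0]]]'

```text
t: 10.35
tcp_pos: [392.2, -181.8, 151.1]
tool_rot: [0.0, 0.1, 0.995, 0.0]
wrist_force: [0.2, 0.7, -7.3]
opening: 46.6
grasp_force: 62.5
```

Run:
```python
from h import *
st();print(r.sense()["wrist_torque"])
c=read_camera("scene")["img"]
cv2.imwrite("pics/g2.png",cv2.resize(c[130:290,170:350],(675,600),interpolation=cv2.INTER_CUBIC))
```

```text
t 10.35 tcp [ 392.2 -181.8  151.1] op 46.6 gf 62.5 F [ 0.2  0.7 -7.3] 
 [[-0.98, 0.199, 0.001], [0.199, 0.98, -0.0], [-0.001, 0.0, -1.0]] q [0.03, 0.02, -0.61, 0.0, -0.93, -1.8]
[-7.61878187e-05 -1.19243638e-01 -1.66483880e-02]
```

View pics/g2.png

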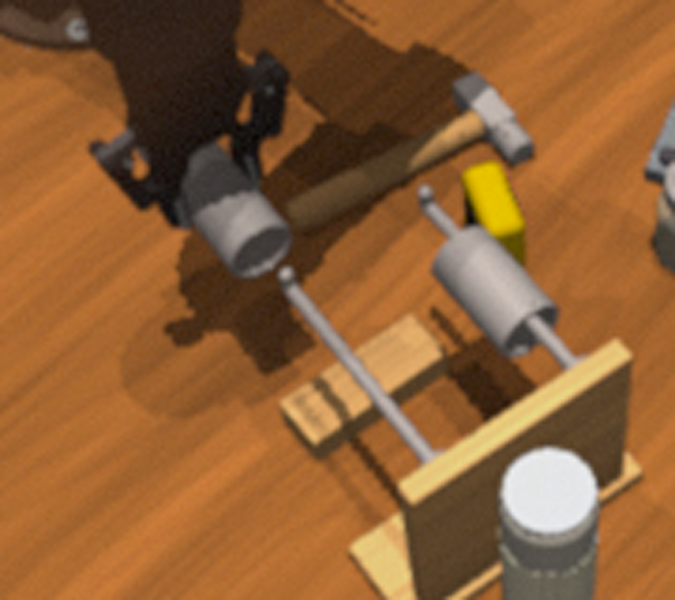

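The sleeve is off the peg and level: its end is at crop (262,250), the peg tip at (287,275), and the short sleeve and tape are untouched. Next I raise it and carry it to the vise.

Emit:
carry_out --commands '[[[-1,0,0,-0.03,0,0,0],[-1,0,0,-0.05,0,0,0],[-1,0,0,-0.05,0,0,0],[-1,0,0,0,0,0,0],[-1,0,0,0,0,0,0]]]'

```text
t: 11.02
tcp_pos: [392.2, -181.5, 279.8]
tool_rot: [-0.001, 0.1, 0.995, 0.0]
wrist_force: [0.3, 0.2, -7.1]
opening: 46.4
grasp_force: 64.1
```

Run:
```python
from h import *
for d in(-5,0,5): print(d,proj("scene",[392.2+(65+d)*.98,-181.8-(65+d)*.199,170]))
plan(vp(0,0,280),down(V[2]))
```

```text
-5 [[238.17267692 194.61604578]]
0 [[239.25503167 195.91279911]]
5 [[240.34191056 197.21497275]]
d(mm) [-9.490e+01  4.465e+02 -1.000e-01] rot [ 0.001 -0.001 -0.54 ]
```

Emit:
carry_out --commands '[[[-1,-0.006,0.028,0,0,0,0],[-1,-0.0119,0.0558,0,0,0,0],[-1,-0.0119,0.0558,0,0,0,0],[-1,-0.0119,0.0558,0,0,0,0],[-1,-0.0119,0.0558,0,0,0,0]]]'

```text
t: 11.65
tcp_pos: [494.6, 55.4, 278.8]
tool_rot: [-0.001, 0.1, 0.995, -0.001]
wrist_force: [1.5, -0.9, -6.1]
opening: 46.3
grasp_force: 64.2
```

Emit:
carry_out --commands '[[[-1,-0.0119,0.0558,0,0,0,0],[-1,-0.0119,0.0558,0,0,0,0],[-1,-0.0119,0.0558,0,0,0,0],[-1,-0.006,0.028,0,0,0,0],[-1,0,0,0,0,0,-0.12]]]'

```text
t: 12.28
tcp_pos: [574.5, 238.9, 276.5]
tool_rot: [-0.002, 0.038, 0.999, -0.002]
wrist_force: [-0.1, -0.7, -6.1]
opening: 46.5
grasp_force: 64.3
```

Emit:
carry_out --commands '[[[-1,0,0,0,0,0,-0.14],[-1,0,0,0,0,0,-0.14],[-1,0,0,0,0,0,-0.14],[-1,0,0,0,0,0,0],[-1,0,0,0,0,0,0]]]'

```text
t: 12.9
tcp_pos: [574.2, 236.8, 279.3]
tool_rot: [-0.001, -0.168, 0.986, -0.001]
wrist_force: [0.4, -0.6, -7.2]
opening: 46.6
grasp_force: 64.3
```

Run:
```python
from h import *
inv();plan(vp(-1,0,180),down(V[2]))
```

```text
t 12.90 tcp [574.2 236.8 279.3] op 46.6 gf 64.3 F [ 0.4 -0.6 -7.2] 
 [[-0.944, -0.33, -0.002], [-0.33, 0.944, -0.001], [0.002, -0.001, -1.0]] q [0.7, 0.25, -0.04, -0.0, -1.29, -1.94]
vise xyz [  0.   -0.3 279.3]
d(mm) [ 0.8  0.4 99.3] rot [-0.001 -0.002 -0.003]
```

Run:
```python
from h import *
print(np.round(proj("top",frame(*V,[[58,21,66],[58,-21,66],[-20,21,66],[-20,-21,66],[0,-21,66]])),1).tolist())
c=cv2.imread("pics/top0.png").astype(int)
for row in(185,190,195,200,205): print(row,c[row,172:216].sum(1).tolist())
```

```text
[[176.9, 184.1], [195.2, 177.9], [187.3, 217.3], [205.8, 211.1], [203.0, 202.5]]
185 [478, 478, 485, 483, 481, 474, 480, 473, 460, 448, 449, 454, 459, 463, 455, 450, 456, 455, 450, 459, 462, 454, 454, 447, 441, 445, 441, 445, 444, 448, 457, 470, 457, 407, 370, 401, 412, 408, 451, 480, 488, 488, 496, 490]
190 [478, 477, 482, 477, 473, 479, 478, 481, 481, 471, 456, 448, 452, 454, 460, 458, 456, 458, 452, 457, 450, 456, 461, 455, 451, 451, 449, 449, 446, 440, 449, 454, 457, 458, 440, 359, 351, 394, 415, 450, 470, 492, 504, 502]
195 [474, 472, 480, 485, 482, 482, 482, 477, 482, 483, 473, 464, 445, 451, 452, 459, 461, 453, 462, 458, 456, 454, 455, 455, 460, 454, 446, 447, 448, 446, 447, 445, 443, 454, 461, 447, 397, 341, 368, 400, 411, 442, 477, 498]
200 [476, 478, 481, 476, 470, 458, 461, 453, 458, 458, 458, 455, 458, 446, 449, 450, 452, 458, 454, 456, 460, 456, 452, 452, 456, 458, 458, 447, 447, 447, 444, 454, 440, 444, 446, 459, 453, 438, 360, 313, 370, 408, 418, 454]
205 [485, 484, 480, 482, 468, 460, 463, 454, 459, 454, 459, 457, 462, 457, 455, 453, 448, 450, 459, 453, 459, 454, 458, 457, 449, 449, 454, 453, 446, 440, 435, 431, 420, 418, 415, 416, 422, 432, 423, 382, 339, 372, 412, 417]
```

Run:
```python
from h import *
C=[[-58,21,66],[58,21,66],[58,-21,66],[-58,-21,66]];m=np.array([[360,141.25],[395,150.5],[392.5,162.5],[355,153.75]])
P=[[75,95,18],[75,-95,18],[-75,-95,18]];pm=np.array([[403.9,144],[388.9,187.3],[343,176.5]])
print(np.round(proj("scene",frame(*V,C)),1).tolist(),"\n",np.round(proj("scene",frame(*V,P)),1).tolist(),"\nplate s1 meas (from crop)",[(280+375/3,50+285/3),(280+325/3,50+415/3),(280+190/3,50+375/3)])
t=np.array([[151,191.5],[227.5,165.5],[248.5,226],[169.5,252]])
for w in(18,0): print([np.round(plane("top",*q,w)[:2],1).tolist() for q in t])
im=read_camera("top")["img"]; cv2.imwrite("pics/t_now.png",im)
a=cv2.imread("pics/s3.png")[380:530,180:400]
b=cv2.imread("pics/top0.png")[160:260,140:260]
cv2.imwrite("pics/cmp.png",np.hstack([cv2.resize(a,(440,300)),cv2.resize(b,(360,300),interpolation=cv2.INTER_CUBIC)]))
c=cv2.imread("pics/s3.png").astype(int)
```

```text
[[359.5, 137.6], [396.3, 147.9], [392.6, 157.9], [355.2, 147.2]] 
 [[405.2, 143.0], [389.2, 188.0], [341.1, 173.5]] 
plate s1 meas (from crop) [(405.0, 145.0), (388.3333333333333, 188.33333333333334), (343.3333333333333, 175.0)]
[[612.8, 349.3], [674.7, 175.7], [534.2, 123.5], [474.6, 300.2]]
[[615.7, 355.6], [678.7, 179.1], [535.8, 126.1], [475.2, 305.7]]
```

Emit:
carry_out --commands '[[[-1,0,-0.003,0.05,0,0,0],[-1,0,0,0.05,0,0,0],[-1,0,0,0.05,0,0,0],[-1,0,0,0.04,0,0,0],[-1,0,0,0,0,0,0]]]'

```text
t: 13.58
tcp_pos: [573.4, 232.6, 87.4]
tool_rot: [-0.003, -0.168, 0.986, -0.002]
wrist_force: [0.7, -0.2, -5.4]
opening: 46.6
grasp_force: 64.6
```

Emit:
carry_out --commands '[[[-1,0,0,0.01,0,0,0],[-1,0,0,0.005,0,0,0],[-1,0,0,0.002,0,0,0],[-1,0,0,0.001,0,0,0],[-1,0,0,0,0,0,0]]]'

```text
t: 14.2
tcp_pos: [575.6, 234.2, 73.2]
tool_rot: [0.0, -0.169, 0.986, 0.0]
wrist_force: [0.2, -0.8, -6.1]
opening: 46.6
grasp_force: 64.6
```

Run:
```python
from h import *
inv();F=r.sense()["wrist_force"];c,n=np.cos(V[2]),np.sin(V[2]);print("Fv",c*F[0]+n*F[1],-n*F[0]+c*F[1],F[2],r.sense()["wrist_torque"])
```

```text
t 14.20 tcp [575.6 234.2  73.2] op 46.6 gf 64.6 F [ 0.2 -0.8 -6.1] 
 [[-0.943, -0.333, 0.0], [-0.333, 0.943, 0.0], [-0.001, 0.0, -1.0]] q [0.7, 0.41, -0.3, 0.0, -0.86, -1.93]
vise xyz [ 0.5 -3.2 73.2]
Fv -0.09206526129956391 -0.7709692498168544 -6.062790938987792 [ 0.06899273 -0.00808367 -0.01660914]
```

Nothing has touched yet. I'll go down in 2 mm steps and watch the force.

Emit:
carry_out --commands '[[[-1,0,0,0.002,0,0,0],[-1,0,0,0.002,0,0,0],[-1,0,0,0.002,0,0,0],[-1,0,0,0,0,0,0]]]'

```text
t: 14.7
tcp_pos: [576.1, 233.7, 68.1]
tool_rot: [0.001, -0.169, 0.986, -0.0]
wrist_force: [-1.3, -4.4, 4.1]
opening: 46.5
grasp_force: 65.5
```

Emit:
carry_out --commands '[[[-1,0,0,0.001,0,0,0],[-1,0,0,0.001,0,0,0],[-1,0,0,0,0,0,0]]]'

```text
t: 15.08
tcp_pos: [576.6, 233.4, 67.5]
tool_rot: [0.001, -0.169, 0.986, -0.0]
wrist_force: [-2.6, -6.6, 15.1]
opening: 46.4
grasp_force: 66.4
```

Emit:
carry_out --commands '[[[-1,0,0,0.001,0,0,0],[-1,0,0,0.001,0,0,0],[-1,0,0,0,0,0,0]]]'

```text
t: 15.45
tcp_pos: [577.2, 233.1, 67.0]
tool_rot: [0.002, -0.17, 0.985, -0.001]
wrist_force: [-4.8, -9.8, 24.8]
opening: 46.5
grasp_force: 67.2
```

Emit:
carry_out --commands '[[[-1,0,0,-0.004,0,0,0],[-1,0,-0.003,0,0,0,0],[-1,0,0,0,0,0,0]]]'

```text
t: 15.82
tcp_pos: [576.3, 231.1, 66.3]
tool_rot: [-0.0, -0.169, 0.986, -0.0]
wrist_force: [-0.3, -0.9, -3.7]
opening: 46.8
grasp_force: 64.8
```

Emit:
carry_out --commands '[[[-1,0,0,0.001,0,0,0],[-1,0,0,0.001,0,0,0],[-1,0,0,0,0,0,0]]]'

```text
t: 16.2
tcp_pos: [576.7, 230.9, 65.8]
tool_rot: [0.0, -0.169, 0.986, -0.0]
wrist_force: [-2.6, -5.3, 7.1]
opening: 46.5
grasp_force: 65.7
```

Emit:
carry_out --commands '[[[-1,0,0,0.001,0,0,0],[-1,0,0,0.001,0,0,0],[-1,0,0,0,0,0,0]]]'

```text
t: 16.58
tcp_pos: [577.3, 230.6, 65.2]
tool_rot: [0.001, -0.17, 0.986, -0.001]
wrist_force: [-4.0, -9.2, 15.6]
opening: 46.7
grasp_force: 66.4
```

Run:
```python
from h import *
inv();F=r.sense()["wrist_force"];c,n=np.cos(V[2]),np.sin(V[2]);print("Fv",c*F[0]+n*F[1],-n*F[0]+c*F[1],F[2],quat(r.sense()["tool_rot"]).inv().apply(r.sense()["wrist_torque"]))
```

```text
t 16.57 tcp [577.3 230.6  65.2] op 46.7 gf 66.4 F [-4.  -9.2 15.6] 
 [[-0.943, -0.334, 0.002], [-0.334, 0.943, -0.001], [-0.002, -0.001, -1.0]] q [0.69, 0.42, -0.31, 0.0, -0.84, -1.93]
vise xyz [ 0.9 -7.2 65.2]
Fv -6.857135534520468 -7.333901210875313 15.613031169580648 [ 1.95814571  2.37185732 -0.08257597]
```

Emit:
carry_out --commands '[[[-1,0,0,-0.002,0,0,0],[-1,0,-0.002,0,0,0,0],[-1,0,0,0,0,0,0]]]'

```text
t: 16.95
tcp_pos: [577.4, 229.5, 64.7]
tool_rot: [0.0, -0.169, 0.986, 0.0]
wrist_force: [0.9, -1.8, -1.0]
opening: 46.6
grasp_force: 65.0
```

Emit:
carry_out --commands '[[[-1,0,0,0.001,0,0,0],[-1,0,0,0.001,0,0,0],[-1,0,0,0,0,0,0]]]'

```text
t: 17.32
tcp_pos: [577.8, 229.2, 64.3]
tool_rot: [0.001, -0.169, 0.986, -0.0]
wrist_force: [-2.6, -5.4, 8.8]
opening: 46.6
grasp_force: 65.9
```

Emit:
carry_out --commands '[[[-1,0,0,0.001,0,0,0],[-1,0,0,0.001,0,0,0],[-1,0,0,0,0,0,0]]]'

```text
t: 17.7
tcp_pos: [578.3, 228.9, 63.7]
tool_rot: [0.001, -0.17, 0.986, -0.0]
wrist_force: [-4.0, -9.3, 19.7]
opening: 46.7
grasp_force: 66.7
```

```bash
cat >> h.py <<'E'
def fv():
    inv();F=r.sense()["wrist_force"];c,n=np.cos(V[2]),np.sin(V[2]);print("Fv",c*F[0]+n*F[1],-n*F[0]+c*F[1],F[2],quat(r.sense()["tool_rot"]).inv().apply(r.sense()["wrist_torque"]))
E
python3 -c "
from h import *
fv()"
```

```text
t 17.70 tcp [578.3 228.9  63.7] op 46.7 gf 66.7 F [-4.  -9.3 19.7] 
 [[-0.942, -0.334, 0.003], [-0.334, 0.942, -0.0], [-0.002, -0.001, -1.0]] q [0.69, 0.42, -0.31, 0.0, -0.83, -1.92]
vise xyz [ 1.2 -9.1 63.7]
Fv -6.885076271794107 -7.463093200140962 19.706313730819954 [ 1.90236149  2.32715916 -0.04727368]
```

Run:
```python
from h import *
def iv(p): 
    p=p-np.array([V[0],V[1],0]);c,n=np.cos(V[2]),np.sin(V[2]);return np.round([c*p[0]+n*p[1],-n*p[0]+c*p[1]],1)
for u,v in((180,185),(181.5,190),(183,195),(180,182.5)): print("L",iv(plane("top",u,v,66)))
for u,v in((204.9,185),(206.3,190),(207.9,195)): print("R18",iv(plane("top",u,v,18)),"R66",iv(plane("top",u,v,66)))
for u,v in((360,141.25),(395,150.5)): print("scene back",iv(plane("scene",u,v,66)))
print("armtip",iv(plane("top",212.5,212,118)),iv(plane("scene",360,142,118)))
```

```text
L [53.9 15.3]
L [42.2 15.4]
L [30.4 15.6]
L [59.3 13.7]
R18 [ 47.7 -28.4] R66 [ 36.  -36.4]
R18 [ 35.5 -27.9] R66 [ 24.3 -36. ]
R18 [ 23.2 -27.9] R66 [ 12.5 -36. ]
scene back [-51.9   7.2]
scene back [57.1  9.5]
armtip [-36.3 -43. ] [-40.7 -42.2]
```

Emit:
carry_out --commands '[[[-1,0,0,-0.002,0,0,0],[-1,0,-0.002,0,0,0,0],[-1,0,0,0,0,0,0]]]'

```text
t: 18.08
tcp_pos: [578.3, 227.9, 63.2]
tool_rot: [0.001, -0.169, 0.986, 0.0]
wrist_force: [1.3, -1.4, 3.0]
opening: 46.5
grasp_force: 65.4
```

Emit:
carry_out --commands '[[[-1,0,0,0.001,0,0,0],[-1,0,0,0.001,0,0,0],[-1,0,0,0,0,0,0]]]'

```text
t: 18.45
tcp_pos: [578.5, 227.8, 62.9]
tool_rot: [0.001, -0.17, 0.985, -0.0]
wrist_force: [-3.7, -3.5, 17.0]
opening: 47.1
grasp_force: 66.5
```

Emit:
carry_out --commands '[[[-1,0,0,0.001,0,0,0],[-1,0,0,0,0,0,0]]]'

```text
t: 18.7
tcp_pos: [578.5, 227.8, 62.9]
tool_rot: [0.001, -0.17, 0.985, -0.0]
wrist_force: [-7.7, -4.8, 24.5]
opening: 46.6
grasp_force: 67.1
```

```bash
python3 -c "
from h import *
fv()"
```

```text
t 18.70 tcp [578.5 227.8  62.9] op 46.6 gf 67.1 F [-7.7 -4.8 24.5] 
 [[-0.942, -0.335, 0.002], [-0.335, 0.942, 0.0], [-0.002, -0.0, -1.0]] q [0.69, 0.42, -0.31, 0.0, -0.83, -1.92]
vise xyz [  1.1 -10.2  62.9]
Fv -8.899014833742317 -1.9780374677998749 24.454138907577008 [ 0.40513791  2.94139267 -0.23198286]
```

The sleeve has seated: z stopped at 62.9 and the lateral force dropped to about zero. I'll ease off the pressure, release and rise.

Emit:
carry_out --commands '[[[-1,0,0,-0.001,0,0,0],[-1,0,0,-0.001,0,0,0],[-1,0,0,0,0,0,0]]]'

```text
t: 19.08
tcp_pos: [578.4, 227.8, 63.0]
tool_rot: [0.001, -0.17, 0.986, 0.0]
wrist_force: [-0.7, -3.3, 10.3]
opening: 46.8
grasp_force: 65.9
```

Emit:
carry_out --commands '[[[0.3,0,0,0,0,0,0],[0.6,0,0,0,0,0,0],[0.6,0,0,0,0,0,0],[0.6,0,0,0,0,0,0],[0.6,0,0,0,0,0,0]]]'

```text
t: 19.7
tcp_pos: [577.8, 227.5, 61.7]
tool_rot: [-0.0, -0.169, 0.986, -0.0]
wrist_force: [0.1, -0.1, 0.5]
opening: 68.3
grasp_force: 0.0
```

Emit:
carry_out --commands '[[[0.6,0,0,-0.01,0,0,0],[0.6,0,0,-0.03,0,0,0],[0.6,0,0,-0.06,0,0,0],[0.6,0,0,-0.06,0,0,0],[0.6,0,0,-0.06,0,0,0]]]'

```text
t: 20.32
tcp_pos: [577.5, 227.2, 284.9]
tool_rot: [0.001, -0.169, 0.986, 0.0]
wrist_force: [1.4, 1.2, -0.4]
opening: 67.9
grasp_force: 0.0
```

```bash
python3 -c "
from h import *
fv()"
```

```text
t 20.32 tcp [577.5 227.2 284.9] op 67.9 gf 0.0 F [ 1.4  1.2 -0.4] 
 [[-0.943, -0.333, 0.001], [-0.333, 0.943, 0.001], [-0.001, 0.0, -1.0]] q [0.69, 0.24, -0.03, 0.0, -1.3, -1.92]
vise xyz [ -0.  -10.5 284.9]
Fv 1.6806490552621571 0.6887594261298675 -0.4326104258273235 [-0.08491413 -0.24318802  0.02900052]
```

```bash
cat >> h.py <<'E'
_p=vp(0,-10.3,0); V=(_p[0],_p[1],V[2])
E
python3 - <<'E'
from h import *
inv();plan(vp(-38,105,285),down(V[2]))
cv2.imwrite("pics/afterplace.png",read_camera("scene")["img"])
E
```

```text
t 20.32 tcp [577.5 227.2 284.9] op 67.9 gf 0.0 F [ 1.4  1.2 -0.4] 
 [[-0.943, -0.333, 0.001], [-0.333, 0.943, 0.001], [-0.001, 0.0, -1.0]] q [0.69, 0.24, -0.03, 0.0, -1.3, -1.92]
vise xyz [-0.000e+00 -2.000e-01  2.849e+02]
d(mm) [ 37.9 105.2  -0.2] rot [0.    0.001 0.   ]
```

Emit:
carry_out --commands '[[[-1,0.02,0.055,0,0,0,0],[-1,0.018,0.05,0,0,0,0],[-1,0,0,0,0,0,0],[-1,0,0,0,0,0,0],[-1,0,0,0,0,0,0]]]'

```text
t: 21.0
tcp_pos: [507.5, 313.2, 281.9]
tool_rot: [0.0, -0.169, 0.986, -0.0]
wrist_force: [0.7, 0.2, 0.0]
opening: -0.5
grasp_force: 0.0
```

Emit:
carry_out --commands '[[[-1,0,0,0.045,0,0,0],[-1,0,0,0.038,0,0,0],[-1,0,0,0,0,0,0]]]'

```text
t: 21.38
tcp_pos: [506.2, 311.7, 196.0]
tool_rot: [-0.002, -0.168, 0.986, -0.002]
wrist_force: [0.0, -0.0, 0.3]
opening: -0.1
grasp_force: 0.0
```

```bash
python3 -c "
from h import *
fv()"
```

```text
t 21.38 tcp [506.2 311.7 196. ] op -0.1 gf 0.0 F [ 0.  -0.   0.3] 
 [[-0.943, -0.332, -0.004], [-0.332, 0.943, -0.004], [0.005, -0.003, -1.0]] q [0.88, 0.26, -0.22, -0.0, -1.1, -2.11]
vise xyz [-39.2 103.2 196. ]
Fv 0.024539015380207852 -0.059531704185476875 0.3183899426402322 [ 0.03605133  0.00573458 -0.00734831]
```

Emit:
carry_out --commands '[[[-1,0,-0.019,-0.003,0,0,0],[-1,0,-0.017,0,0,0,0],[-1,0,-0.0165,0.003,0,0,0],[-1,0,-0.0155,0.0065,0,0,0],[-1,0,0,0,0,0,0]]]'

```text
t: 22.0
tcp_pos: [529.7, 248.0, 191.8]
tool_rot: [-0.001, -0.168, 0.986, -0.0]
wrist_force: [0.5, -0.7, -1.0]
opening: -0.3
grasp_force: 0.0
```

```bash
python3 -c "
from h import *
fv()"
```

```text
t 22.00 tcp [529.7 248.  191.8] op -0.3 gf 0.0 F [ 0.5 -0.7 -1. ] 
 [[-0.943, -0.332, -0.001], [-0.332, 0.943, -0.001], [0.001, -0.001, -1.0]] q [0.77, 0.24, -0.25, 0.0, -1.08, -2.0]
vise xyz [-38.2  35.3 191.8]
Fv 0.27292059406015284 -0.8242940965870573 -1.0123899187735668 [-0.00103576  0.00297002  0.00213295]
```

Emit:
carry_out --commands '[[[-1,0,-0.014,0.0085,0,0,0],[-1,0,-0.012,0.012,0,0,0],[-1,0,-0.0095,0.014,0,0,0],[-1,0,-0.006,0.0155,0,0,0],[-1,0,0,0,0,0,0]]]'

```text
t: 22.62
tcp_pos: [542.5, 209.4, 140.4]
tool_rot: [-0.002, -0.169, 0.986, -0.001]
wrist_force: [1.4, 0.3, 0.1]
opening: -0.3
grasp_force: 0.0
```

Emit:
carry_out --commands '[[[-1,0,-0.002,0.005,0,0,0],[-1,0,-0.001,0.004,0,0,0],[-1,0,0,0.002,0,0,0],[-1,0,0,0,0,0,0]]]'

```text
t: 23.12
tcp_pos: [544.4, 207.8, 131.2]
tool_rot: [-0.0, -0.169, 0.986, -0.0]
wrist_force: [0.6, -0.1, -0.8]
opening: -0.1
grasp_force: 0.0
```

```bash
python3 -c "
from h import *
fv()"
```

```text
t 23.12 tcp [544.4 207.8 131.2] op -0.1 gf 0.0 F [ 0.6 -0.1 -0.8] 
 [[-0.943, -0.333, -0.0], [-0.333, 0.943, -0.0], [0.0, -0.0, -1.0]] q [0.7, 0.29, -0.33, 0.0, -0.95, -1.93]
vise xyz [-37.8  -7.4 131.2]
Fv 0.4940125758297796 -0.25639485038322524 -0.7790044854954098 [ 0.01683382  0.00524056 -0.00724632]
```

Emit:
carry_out --commands '[[[-1,0,0,0.002,0,0,0],[-1,0,0,0.002,0,0,0],[-1,0,0,0,0,0,0]]]'

```text
t: 23.5
tcp_pos: [544.9, 207.4, 128.6]
tool_rot: [0.001, -0.169, 0.986, -0.0]
wrist_force: [-1.6, -4.8, 8.7]
opening: 0.4
grasp_force: 5.3
```

Emit:
carry_out --commands '[[[-1,0,0,0.002,0,0,0],[-1,0,0,0,0,0,0]]]'

```text
t: 23.75
tcp_pos: [545.0, 207.2, 128.2]
tool_rot: [0.001, -0.169, 0.986, -0.0]
wrist_force: [-8.7, -7.5, 23.0]
opening: 0.2
grasp_force: 10.7
```

Emit:
carry_out --commands '[[[-1,0,0,0.001,0,0,0],[-1,0,0,0,0,0,0]]]'

```text
t: 24.0
tcp_pos: [545.0, 207.2, 128.1]
tool_rot: [0.001, -0.169, 0.986, 0.0]
wrist_force: [-11.4, -7.9, 29.5]
opening: -0.1
grasp_force: 12.2
```

Emit:
carry_out --commands '[[[-1,0,0,-0.005,0,0,0],[-1,0,0,-0.02,0,0,0],[-1,0,0,-0.05,0,0,0],[-1,0,0,-0.06,0,0,0],[-1,0,0,-0.05,0,0,0]]]'

```text
t: 24.62
tcp_pos: [544.7, 208.1, 311.5]
tool_rot: [0.001, -0.169, 0.986, 0.0]
wrist_force: [0.3, 0.7, -1.1]
opening: -0.1
grasp_force: 0.0
```

Emit:
carry_out --commands '[[[-1,0,-0.06,0,0,0,0],[-1,0,-0.06,0,0,0,0],[-1,0,-0.06,0,0,0,0],[-1,0,-0.04,0,0,0,0],[-1,0,0,0,0,0,0]]]'

```text
t: 25.25
tcp_pos: [618.4, -2.0, 308.3]
tool_rot: [-0.001, -0.167, 0.986, -0.0]
wrist_force: [-0.4, 0.8, -1.0]
opening: -0.3
grasp_force: 0.0
```

Run:
```python
from h import *
a=read_camera("scene")["img"];b=read_camera("top")["img"];cv2.imwrite("pics/fs.png",a);cv2.imwrite("pics/ft.png",b)
cv2.imwrite("pics/fin.png",np.hstack([cv2.resize(a[70:220,300:420],(400,500),interpolation=cv2.INTER_CUBIC),cv2.resize(b[140:265,140:240],(400,500),interpolation=cv2.INTER_CUBIC)]))
L=[[-38,60,118+106],[-38,60-98,125],[65,0,79],[-65,0,79]]
print(np.round(proj("scene",frame(*V,L)),1).tolist(),np.round(proj("top",frame(*V,L)),1).tolist());st()
```

```text
[[374.1, 93.7], [360.5, 142.1], [396.5, 153.1], [354.4, 141.2]] [[152.2, 222.4], [214.4, 211.5], [188.1, 175.4], [205.8, 231.6]]
t 25.35 tcp [6.179e+02 1.000e-01 3.087e+02] op -0.0 gf 0.0 F [-0.8  0.7  0.2] 
 [[-0.943, -0.332, -0.001], [-0.332, 0.943, 0.0], [0.001, 0.0, -1.0]] q [0.32, 0.23, 0.0, -0.0, -1.35, -1.55]
```

View pics/fin.png

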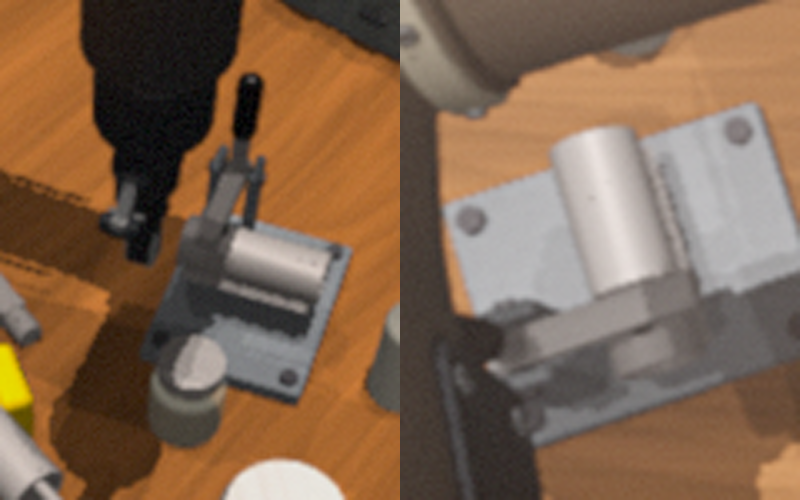

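The last view shows the sleeve lying along the cradle. Its ends are at top (188,174) and (205,232), against (188.1,175.4) and (205.8,231.6) for perfect centring. The lever is down on it with the handle upright at scene (375,92.5), the jar is unmoved and the arm is clear.

```bash
python3 -c "
from rig import workorder
print(workorder.sign_off())"
```

```text
the job is handed in; nothing more can be done
None
```

I opened the clamp lever fully, laid the longer sleeve in the V-cradle (centred to about 3 mm in the last view), swung the lever shut with its pad on the sleeve, and handed the job in at about 25 s; I saw nothing else on the bench moved, though my last look at the short sleeve on its peg was before the carry to the vise.

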